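# Lock the memory stick away in the cash box

## Robot

A 6-joint arm with a two-finger parallel gripper is mounted at the origin on the work surface; the furniture and walls round the work are solid. World frame = base frame: x ahead of the robot, y to its left, z up, the work surface at z = 0. Lengths are in mm, angles in rad, forces in N, time in s.
With the tool pointing down it reaches from about 275 to 750 mm from the base axis. Payload 10.2 kg.
Tool frame: the origin (TCP) lies at the very end of the fingers, on their centre line; the grasp point (between the pads) lies 19 mm behind it; z points along the fingers, y is the line along which they close (so a half turn about z gives the same grasp; the last joint's range is limited). The gripper opens to 85 mm and grips with 20 to 120 N. Pads are 22 mm wide; open, the fingers measure 114 mm over their backs; the gripper's body (76 mm by 85 mm) begins 54 mm behind the grasp point. The pads swing forward as they close: fully open they stand 13 mm farther back than shut.
Start: joints at [-1.441, 0.313, 1.498, -0, 1.331, -0.223], TCP at [181.389, -492.676, 231.294] pointing down, gripper open.
Joint ranges: [-2.94, 2.94], [-0.97, 2.17], [0.19, 2.56], [-1.23, 4.37], [0.02, 3.11], [-2.88, 2.88]. Speed limits (rad/s): [2.39, 2.39, 3.01, 3.14, 3.14, 3.14].

## Interface

Orientations are given as a unit quaternion [w, x, y, z].
In Python, from rig import * gives the robot as it stands. The module is installed in compiled form; this text tells all that it offers.
- The arm moves only by the shell command python3 -m crank 'ROWS' [FORCE]. ROWS is JSON, a list that holds one entry, the list of rows, each a list of 7 numbers: the shift along the tool's x, y, z in units of 25 mm (1.0 is 25 mm), then the turn, a rotation vector about the tool's x, y, z in units of 8 degrees (1.0 is 8 degrees), then the finger opening in mm, from 0 to 85.4. A call has exactly 8 rows; each row shifts and turns the commanded pose from where the row before left it, along the tool's axes as they then stand; what a row does not reach is not made up. A row lasts 1/10 s, in which the tool goes at most 50 mm and 8.59 degrees, less where a joint would pass 70% of its speed; a pose out of reach is approached as far as the arm can. A call is refused whole if a number of a shift passes 1 or a number of a turn 1, either way. A call with a gripper value outside its range is refused whole. The fingers move at their own pace and stop on an object; FORCE is the grip in N (left out, the last holds). Time passes only in rows, so rows that do not move let the fingers close, or fill a call up. It gives the time, the measured TCP pose, the force, the opening and the grip force at its end, in the units of the state.
- sense(): the state, without advancing time (a new reading comes with each control period).
- capture(name): name is "scene" or "top"; returns the picture (420x560x3 uint8, blue, green, red); there is no depth.
- camera_model(name): a dict with "fx", "fy", "cx", "cy" (pixels), "world_from_camera" (4x4, takes a point from camera to world coordinates). Camera axes: x right, y up, looking along -z (the intrinsics and any distortion apply to the point x, -y, -z); pixel columns grow to the right and rows downward; lengths in mm; the calibration is good to about 2 mm. A picture is of the moment at which its call begins. camera_model takes no time and is no camera call.
- finish_job(): hands the job in; it is judged then, once.
The state is a dict: "time_s": time; "joints": joint angles; "dq": joint speeds; "tau": joint torques, N m; "eef_pos": TCP position; "ee_rot": TCP orientation; "force": force on the tool from outside, world axes, zero at the start; "wrist_torque": the same for the moment, N m; "grip_width": opening from 0.0 (shut) to 1.0 (fully open); "grip_force": force on a finger pad.
Only numpy, scipy, OpenCV 4.12 (cv2) and the standard library are available. Lean on these libraries where they do the work, as an engineer would, in place of code of your own. Each camera call takes 0.05 s, during which the arm holds its last target. There are 200 camera calls.

## Task

Put the USB stick into the open cash box, then close its lid, swing the padlock's raised shackle round so that its free leg stands over the eye of the lid's hasp tab, and press the shackle down until the lock clicks and holds it. Leave everything else on the desk where it stands.

Things in the scene. Friction and masses are not known exactly. Their poses are not given: they have to be found in the camera images.
- usb_stick: flat USB stick, 52 x 18 x 8 mm, loose (about 12 g), lies flat on the desk. Origin at the middle of its underside, x along its length: the 18 mm wide, 8 mm thick case runs from x = -14 to +26 mm, the narrower plug (12 mm wide) from -26 to -14 mm; y is across its width, z up.
- cash_box: grey steel cash box fixed to the desk, open on top, outside 110 mm (x) x 160 mm (y) x 75 mm high, walls and floor 4 mm thick (inside 102 x 152 mm, 71 mm deep). Origin at the middle of its underside, z up; the front with the padlock faces its -x, the lid's hinge is along the top of its +x wall.
- lid (a joint): angle of the cash box's lid in rad: 0 = shut, 1.57 = upright, at most 1.9. The hinge is stiff: the lid stays at any angle and takes about 0.3 N m (plus or minus 0.2 N m of its weight) to move. The lid is an 8 mm thick plate, 110 mm from hinge to front edge, 160 mm wide; shut, its top is 83.5 mm above the desk.
- eye (a point): centre of the 14 mm square eye, at the top of the steel hasp tab (4 mm thick, 26 mm wide) that sticks out 33 mm from the lid's front edge, 16 mm to the box's +y side of its middle. Moves with the lid; with the lid shut it lies right over the padlock's pocket, 81.5 mm above the desk, and its axes are those of the box.
- lid_hinge (a point): middle of the lid's hinge axis, on the box's y direction; the underside of the shut lid is at this height. Same axes as the cash box. A lid at angle a runs from here along (-cos a, 0, sin a).
- shackle_post (a point): fixed point on top of the padlock body (73 mm above the desk), on the upright axis of the shackle's long leg, about which the shackle swings. Same axes as the cash box. The brass padlock body (30 mm in x, 54 mm in y, 48 mm high) is fixed to the box's front; the 12 mm square pocket for the free leg is in its top, 32 mm from this point along +y.
- crown (a point): top of the middle of the shackle's arch. The shackle is an upside-down U of 8 mm round bar, 40 mm wide; legs 32 mm apart, so this point is 16 mm from the long leg's axis; 60 mm above the padlock's top while raised, 38 mm when locked. Its y axis points from the long leg to the free leg, x across the flat of the U, z up. The raised free leg ends 12 mm above the padlock's top.
- swing (a joint): swing angle of the shackle about its long leg in rad: 0 = free leg over the pocket (and over the eye of the shut lid); positive = counter-clockwise seen from above, free leg out in front of the box. Range -0.5 to 2.3. Light friction (0.02 N m); it stays where it is left. The free leg enters the eye and pocket only within about 0.1 rad of 0, otherwise it lands on the tab.
- press (a joint): how far the shackle is pressed down, in m: 0 = raised, 0.022 = fully down and locked. A spring pushes it up with about 2 N; at 10 to 13 mm a hidden pawl resists with up to about 14 N in all, then less; beyond about 18 mm it snaps over, drives the shackle to the bottom and holds it against some 8 N. Let go earlier, it springs back up.
- pink_eraser: bystander: wedge-ended rubber eraser, 48 x 22 x 12 mm, loose. Origin at the middle of its underside.
- binder_clip: bystander: binder clip with wire handles, 50 x 25 x 15 mm, loose. Origin at the middle of its underside.
- pen_pot: bystander: round pot holding pens, 79 x 88 mm, 98 mm high, 147 mm with the pens, loose. Origin at the middle of its underside.
- fluid_bottle: bystander: small white correction-fluid bottle, 35 mm across, 66 mm high, loose. Origin at the middle of its underside.
- ink_bottle: bystander: squat ink bottle, 47 mm across, 56 mm high, loose. Origin at the middle of its underside.
- mug: bystander: mug with a handle, 82 x 114 mm, 91 mm high, loose. Origin at the middle of its underside.

How it is judged:
By the outcome, as a careful person would: the job done as asked, in the order asked, and still so for the second after the job is handed in, with the robot touching nothing.
It also fails if it takes over 69 s, if anything falls off the work surface, if the arm or the gripper's body presses on something with over 40 N, if the wrist force passes 120 N, or if a joint passes its speed limit or range.

## Working session

There is one attempt and no reset: what is moved stays moved. The work goes in short steps, Python scripts to look and compute and a shell command to move; the robot and the scene stay as the last step left them, time stands still between calls to the robot, and variables do not carry over. Pictures are saved under pics/ and viewed, at most 10 in all, crops included, and the job is handed in when it is done.

```bash
mkdir -p pics
python3 - <<'E'
from rig import *
import cv2,numpy as np
for n in("scene","top"):
    cv2.imwrite(f"pics/{n}0.png",capture(n)); m=camera_model(n); print(n,{k:(np.round(v,3).tolist()) for k,v in m.items()})
s=sense();print(s)
E
```

```text
scene {'fx': 396.972, 'fy': 396.972, 'cx': 281.394, 'cy': 200.862, 'world_from_camera': [[-0.774, 0.435, -0.46, 30.608], [-0.633, -0.546, 0.549, 714.376], [-0.012, 0.716, 0.698, 783.285], [0.0, 0.0, 0.0, 1.0]]}
top {'fx': 429.561, 'fy': 429.561, 'cx': 273.371, 'cy': 208.523, 'world_from_camera': [[-0.023, 0.995, -0.099, 318.148], [-1.0, -0.025, -0.016, 167.954], [-0.019, 0.099, 0.995, 1306.157], [0.0, 0.0, 0.0, 1.0]]}
{'time_s': 0.1, 'joints': array([-1.44141889e+00,  3.13404926e-01,  1.49834944e+00,  4.39668485e-05,
        1.33100480e+00, -2.23352895e-01]), 'dq': array([-0.00093044, -0.00183854, -0.00280251, -0.00085712,  0.00189071,
       -0.00069193]), 'tau': array([ 2.51475038e-03, -4.12901545e+01, -2.60141838e+01, -1.56846213e-04,
        3.03745284e-03,  1.67366170e-05]), 'eef_pos': array([ 181.35985717, -492.44144744,  230.79113247]), 'ee_rot': array([-5.81605798e-04,  9.84488686e-01,  1.75447106e-01,  4.87234335e-05]), 'force': array([0.18011511, 0.07972178, 0.12417327]), 'wrist_torque': array([0.03334955, 0.00474923, 0.00191141]), 'grip_force': 0.0, 'grip_width': 1.001474297809928}
```

View pics/scene0.png

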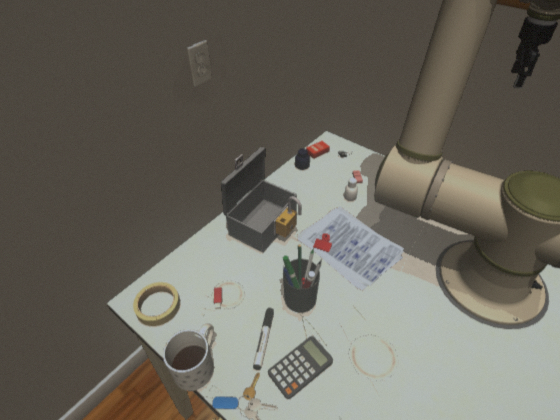

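View pics/top0.png

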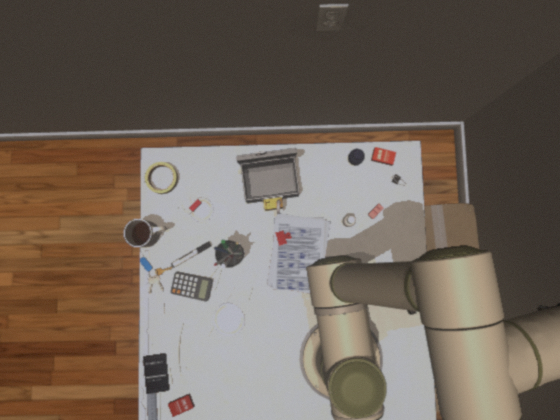

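The scene view shows the open box (260,215), the padlock (287,222), and several red items. The top view shows the box (270,180), the padlock (274,203), and red or pink candidates at (195,205), (283,238) and (375,211). I need to zoom in.

Run:
```python
import cv2,numpy as np
t=cv2.imread("pics/top0.png");s=cv2.imread("pics/scene0.png")
g=lambda i:np.clip(255*(i/255.)**.6,0,255).astype(np.uint8)
z=lambda i,x,y,w,h,W,H:cv2.resize(g(i[y:y+h,x:x+w]),(W,H),interpolation=cv2.INTER_CUBIC)
a=np.hstack([z(t,230,140,80,60+40,320,400),z(s,215,150,96,80,480,400)])
b=np.hstack([z(t,180,190,40,30,200,150),z(t,265,225,40,30,200,150),z(t,355,200,40,30,200,150),z(s,300,225,40,30,200,150)])
cv2.imwrite("pics/c1.png",np.vstack([a,b]))
```

```text
(no output)
```

View pics/c1.png

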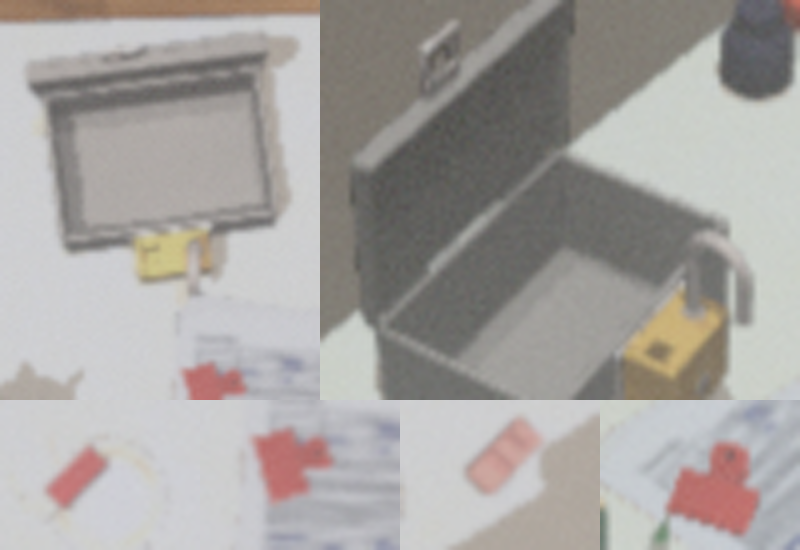

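The lid stands upright past 90°, and the swing is large with the free leg out in front. The red rectangle at top (195,205) may be the stick, and the pink item is the eraser. The blue item near the keys needs a check too.

Run:
```python
import cv2,numpy as np
t=cv2.imread("pics/top0.png");s=cv2.imread("pics/scene0.png")
g=lambda i:np.clip(255*(i/255.)**.7,0,255).astype(np.uint8)
z=lambda i,x,y:cv2.resize(g(i[y:y+30,x:x+40]),(266,200),interpolation=cv2.INTER_CUBIC)
r=[np.hstack([z(s,200,280),z(s,210,385),z(s,300,225)]),np.hstack([z(t,175,190),z(t,130,250),z(t,380,165)]),np.hstack([z(s,335,140),z(s,340,165),z(t,160,390)])]
cv2.imwrite("pics/c2.png",np.vstack(r))
```

```text
(no output)
```

View pics/c2.png

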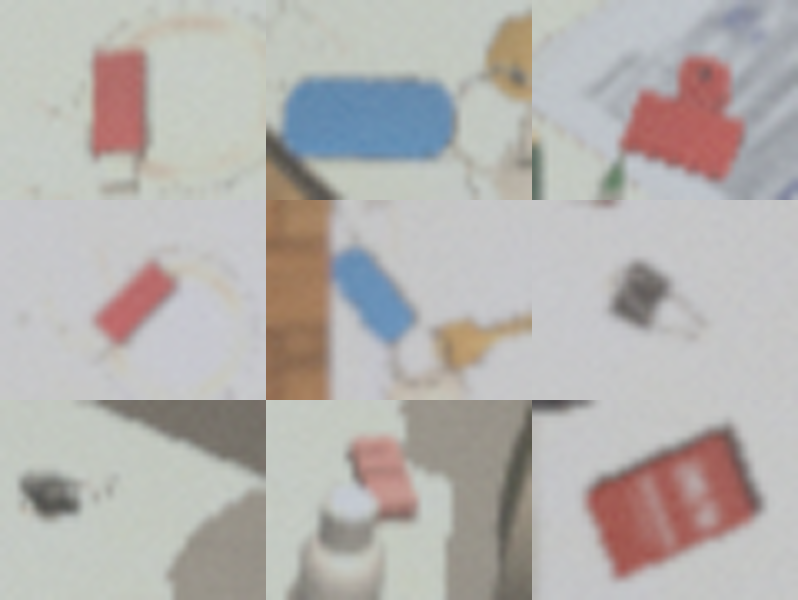

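The USB stick is the red rectangle at top (195,205) / scene (218,295), with its plug towards the lower left in the top view. The eraser is pink and the binder clip is black at (398,180). Next I cast rays.

```bash
cat > h.py <<'E'
from rig import *
import cv2,numpy as np
from scipy.spatial.transform import Rotation as R
def ray(n,u,v):
    m=camera_model(n);T=np.array(m["world_from_camera"])
    d=T[:3,:3]@np.array([(u-m["cx"])/m["fx"],-(v-m["cy"])/m["fy"],-1]);return T[:3,3],d
def onz(n,u,v,z):
    o,d=ray(n,u,v);return o+d*(z-o[2])/d[2]
def two(a,b):
    (o,d),(p,e)=ray("top",*a),ray("scene",*b)
    k=np.linalg.lstsq(np.c_[d,-e],p-o,rcond=None)[0];q,r=o+d*k[0],p+e*k[1];return (q+r)/2,np.linalg.norm(q-r)
def proj(n,P):
    m=camera_model(n);T=np.array(m["world_from_camera"]);c=T[:3,:3].T@(np.array(P)-T[:3,3])
    return m["cx"]-m["fx"]*c[0]/c[2],m["cy"]+m["fy"]*c[1]/c[2]
def tool():
    s=sense();q=s["ee_rot"];return s,R.from_quat([q[1],q[2],q[3],q[0]])
E
python3 - <<'E'
from h import *
np.set_printoptions(precision=1,suppress=True)
t=cv2.imread("pics/top0.png");s=cv2.imread("pics/scene0.png")
def rects(n,im,box,z,lo,hi,mins=1):
    x,y,w,h=box;c=cv2.resize(im[y:y+h,x:x+w],None,fx=8,fy=8,interpolation=cv2.INTER_CUBIC);hsv=cv2.cvtColor(c,cv2.COLOR_BGR2HSV)
    m=cv2.inRange(hsv,lo,hi)
    k=max(cv2.findContours(m,0,1)[0],key=cv2.contourArea)[:,0,:]
    P=np.array([onz(n,x+(a+.5)/8-.5,y+(b+.5)/8-.5,z)[:2] for a,b in k],np.float32)
    return cv2.minAreaRect(P)
for n,im,b in(("top",t,(180,190,36,30)),("scene",s,(205,280,28,26))):
    print("usb",n,rects(n,im,b,8,(0,70,60),(179,255,255)))
for n,im,b in(("top",t,(255,190,36,28)),):
    print("brass",n,rects(n,im,b,73,(18,80,60),(35,255,255)))
C=lambda x,y:(215+(x-320)/5,150+y/5)
D=lambda x,y:(230+x/4,140+y/4)
for p in((565,152),(728,218),(380,320)):print("s rim",onz("scene",*C(*p),75))
for p in((45,95),(268,75),(275,215),(65,240)):print("t rim",onz("top",*D(*p),75))
print("post",onz("scene",*C(695,312),73)); print("pocket",onz("scene",*C(660,350),73),onz("top",*D(150,243),73))
print("crown",two(D(192,260),C(722,238)))
print("lid corners", two(D(30,72),C(358,165)),two(D(265,55),C(565,5)),"eye",two(D(125,55),C(440,55)))
E
```

```text
usb top ((464.3334045410156, 428.68804931640625), (16.863920211791992, 38.894840240478516), 45.52816390991211)
usb scene ((462.6412048339844, 429.9142150878906), (17.792171478271484, 41.04624938964844), 46.128639221191406)
brass top ((456.9659729003906, 189.31170654296875), (31.764055252075195, 54.302486419677734), 8.426513671875)
s rim [584.3 125.6  75. ]
s rim [483.7 111.9  75. ]
s rim [573.3 277.7  75. ]
t rim [574.1 278.9  75. ]
t rim [584.5 116.2  75. ]
t rim [481.7 114.1  75. ]
t rim [467.3 266.1  75. ]
post [456.  174.5  73. ]
pocket [453.3 205.4  73. ] [463.8 204.8  73. ]
crown (array([442.9, 173.5, 131.5]), np.float64(3.5865448841014724))
lid corners (array([568.3, 279.6, 181.7]), np.float64(1.5189265240304666)) (array([578.2, 123.1, 174.9]), np.float64(3.920859581062038)) eye (array([574. , 215.6, 202.6]), np.float64(3.2614524003919603))
```

Estimates:

| Thing | Position or angle |
|---|---|
| Box yaw | about 5° |
| Post | (457,174) |
| Hinge | (581,201) |
| Stick case centre | (463.5,429), length at 135.5° |
| Swing | about 1.5 rad |

First I turn the tool by -115°, then travel.

```bash
python3 -m crank '[[[0,0,0,0,0,-1,40],[0,0,0,0,0,-1,40],[0,0,0,0,0,-1,40],[0,0,0,0,0,-1,40],[0,0,0,0,0,-1,40],[0,0,0,0,0,-1,40],[0,0,0,0,0,-1,40],[0,0,0,0,0,-1,40]]]' 40
python3 -m crank '[[[0,0,0,0,0,-1,40],[0,0,0,0,0,-1,40],[0,0,0,0,0,-1,40],[0,0,0,0,0,-1,40],[0,0,0,0,0,-1,40],[0,0,0,0,0,-1,40],[0,0,0,0,0,-0.4,40],[0,0,0,0,0,0,40]]]'
python3 - <<'E'
from h import *
s,r=tool();print(s["time_s"],s["eef_pos"],r.as_matrix().round(3),s["joints"].round(2), (np.array([463.5,429.3,100])-s["eef_pos"])@r.as_matrix()/25)
for p in((270,148),(270,130)):print(onz("top",*p,0))
E
```

```text
time_s: 0.9
eef_pos: [181.4, -492.5, 230.9]
ee_rot: [-0.0, 0.74, 0.673, 0.0]
force: [0.2, -0.4, 0.3]
grip_width: 0.471
grip_force: 0.0
time_s: 1.7
eef_pos: [181.4, -492.5, 231.0]
ee_rot: [-0.0, 0.379, 0.925, 0.0]
force: [0.1, 0.1, 0.5]
grip_width: 0.464
grip_force: 0.0
1.7 [ 181.36271904 -492.54181409  230.99551537] [[-0.712  0.702 -0.   ]
 [ 0.702  0.712  0.001]
 [ 0.001  0.    -1.   ]] [-1.44  0.31  1.5  -0.    1.33 -2.23] [17.83253743 34.18750937  5.26313336]
[636.85687973 195.68718431   0.        ]
[693.94805887 194.43044696   0.        ]
```

```bash
python3 -m crank '[[[0.446,0.855,0,0,0,0,40],[0.446,0.855,0,0,0,0,40],[0.446,0.855,0,0,0,0,40],[0.446,0.855,0,0,0,0,40],[0.446,0.855,0,0,0,0,40],[0.446,0.855,0,0,0,0,40],[0.446,0.855,0,0,0,0,40],[0.446,0.855,0,0,0,0,40]]]'
python3 -m crank '[[[0.446,0.855,0,0,0,0,40],[0.446,0.855,0,0,0,0,40],[0.446,0.855,0,0,0,0,40],[0.446,0.855,0,0,0,0,40],[0.446,0.855,0,0,0,0,40],[0.446,0.855,0,0,0,0,40],[0.446,0.855,0,0,0,0,40],[0.446,0.855,0,0,0,0,40]]]'
python3 -m crank '[[[0.446,0.855,0,0,0,0,40],[0.446,0.855,0,0,0,0,40],[0.446,0.855,0,0,0,0,40],[0.446,0.855,0,0,0,0,40],[0.446,0.855,0,0,0,0,40],[0.446,0.855,0,0,0,0,40],[0.446,0.855,0,0,0,0,40],[0.446,0.855,0,0,0,0,40]]]'
python3 -m crank '[[[0.446,0.855,0,0,0,0,40],[0.446,0.855,0,0,0,0,40],[0.446,0.855,0,0,0,0,40],[0.446,0.855,0,0,0,0,40],[0.446,0.855,0,0,0,0,40],[0.446,0.855,0,0,0,0,40],[0.446,0.855,0,0,0,0,40],[0.446,0.855,0,0,0,0,40]]]'
python3 -m crank '[[[0.446,0.855,0.65,0,0,0,40],[0.446,0.855,0.65,0,0,0,40],[0.446,0.855,0.65,0,0,0,40],[0.446,0.855,0.65,0,0,0,40],[0.446,0.855,0.65,0,0,0,40],[0.446,0.855,0.65,0,0,0,40],[0.446,0.855,0.65,0,0,0,40],[0.446,0.855,0.65,0,0,0,40]]]'
python3 - <<'E'
from h import *
s,r=tool();print(s["time_s"],s["joints"].round(2), (np.array([463.5,429.3,1.5])-s["eef_pos"])@r.as_matrix()/25, r.as_matrix()[:,2].round(3))
cv2.imwrite("pics/t1.png",capture("top"))
cv2.imwrite("pics/s1.png",cv2.resize(capture("scene")[200:350,140:340],(800,600),interpolation=2))
E
```

```text
time_s: 2.5
eef_pos: [238.0, -307.2, 231.2]
ee_rot: [-0.0, 0.38, 0.925, 0.0]
force: [-1.0, -0.4, 0.1]
grip_width: 0.468
grip_force: 0.0
time_s: 3.3
eef_pos: [294.5, -122.9, 231.3]
ee_rot: [0.0, 0.38, 0.925, 0.0]
force: [0.0, 0.4, 0.3]
grip_width: 0.467
grip_force: 0.0
time_s: 4.1
eef_pos: [351.0, 61.6, 231.3]
ee_rot: [0.0, 0.38, 0.925, -0.0]
force: [0.5, -0.8, 0.4]
grip_width: 0.464
grip_force: 0.0
time_s: 4.9
eef_pos: [407.5, 246.0, 231.1]
ee_rot: [-0.0, 0.38, 0.925, -0.0]
force: [0.5, -0.0, 0.5]
grip_width: 0.47
grip_force: 0.0
time_s: 5.7
eef_pos: [464.0, 430.2, 100.3]
ee_rot: [-0.0, 0.38, 0.925, -0.0]
force: [0.1, 0.2, 0.7]
grip_width: 0.464
grip_force: 0.0
5.7 [ 0.56  0.67  1.3  -0.    1.17 -0.23] [-0.01137938 -0.03912684  3.95096461] [-0. -0. -1.]
```

View pics/s1.png

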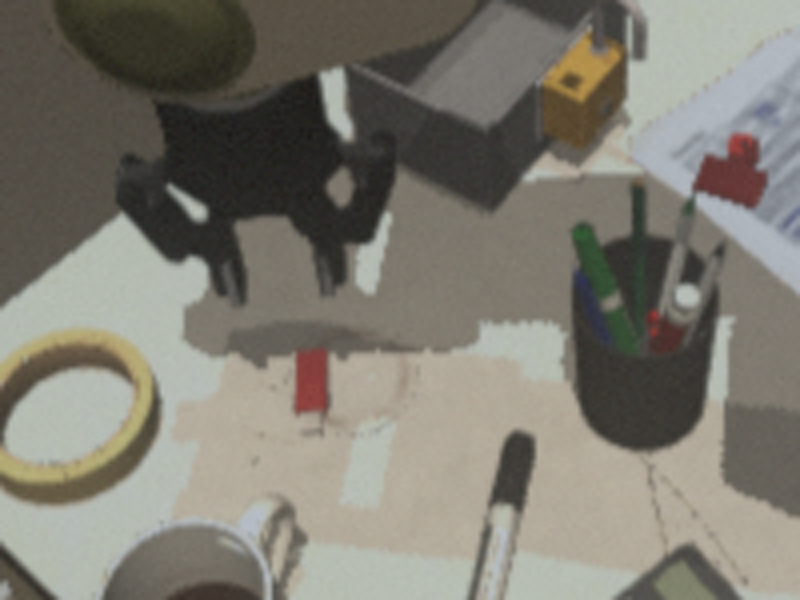

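The gripper stands open above the red stick at (312,380), and the fingers line up across its width. I descend and grip.

```bash
python3 -m crank '[[[0,-0.04,0.8,0,0,0,40],[0,0,0.8,0,0,0,40],[0,0,0.8,0,0,0,40],[0,0,0.6,0,0,0,40],[0,0,0.5,0,0,0,40],[0,0,0.25,0,0,0,40],[0,0,0.2,0,0,0,40],[0,0,0,0,0,0,40]]]'
python3 -m crank '[[[0,0,0,0,0,0,5],[0,0,0,0,0,0,5],[0,0,0,0,0,0,5],[0,0,0,0,0,0,5],[0,0,0,0,0,0,5],[0,0,0,0,0,0,5],[0,0,-0.3,0,0,0,5],[0,0,-0.7,0,0,0,5]]]' 40
```

```text
time_s: 6.6
eef_pos: [463.2, 428.6, 2.4]
ee_rot: [-0.0, 0.379, 0.925, -0.0]
force: [0.0, -0.2, 0.3]
grip_width: 0.468
grip_force: 0.0
time_s: 7.4
eef_pos: [462.4, 428.1, 26.7]
ee_rot: [-0.001, 0.379, 0.925, -0.001]
force: [1.3, 1.4, -0.2]
grip_width: 0.192
grip_force: 39.2
```

```bash
python3 -m crank '[[[0,0,-0.7,0,0,0,5],[0,0,-0.7,0,0,-0.9,5],[0,0,-0.7,0,0,-0.9,5],[0,0,-0.7,0,0,-0.9,5],[0,0,-0.7,0,0,-0.9,5],[0,0,-0.7,0,0,-0.9,5],[0,0,-0.6,0,0,-0.9,5],[0,0,-0.5,0,0,-0.8,5]]]'
python3 -m crank '[[[-0.16,-0.95,0,0,0,0,5],[-0.16,-0.97,0,0,0,0,5],[-0.16,-0.97,0,0,0,0,5],[-0.16,-0.97,0,0,0,0,5],[-0.16,-0.97,0,0,0,0,5],[-0.16,-0.97,0,0,0,0,5],[-0.16,-0.97,0,0,0,0,5],[-0.16,-0.97,0,0,0,0,5]]]'
python3 -m crank '[[[-0.1,-0.9,0,0,0,0,5],[0,0,0,0,0,0,5],[0,0,0,0,0,0,5],[0,0,0,0,0,0,5],[0,0,0,0,0,0,5],[0,0,0,0,0,0,5],[0,0,0,0,0,0,5],[0,0,0,0,0,0,5]]]'
python3 - <<'E'
from h import *
s,r=tool();print((np.array([516.3,215.3,28])-s["eef_pos"])@r.as_matrix()/25, r.as_matrix().round(3))
a=cv2.resize(capture("scene")[120:270,180:330],(400,400),interpolation=2);b=cv2.resize(capture("top")[130:230,220:320],(400,400),interpolation=2)
cv2.imwrite("pics/s2.png",np.hstack([a,b]))
E
```

```text
time_s: 8.2
eef_pos: [463.2, 428.6, 161.2]
ee_rot: [0.0, -0.046, 0.999, 0.0]
force: [0.5, 0.8, -0.8]
grip_width: 0.194
grip_force: 39.2
time_s: 9.0
eef_pos: [512.0, 237.6, 160.3]
ee_rot: [-0.0, -0.044, 0.999, -0.0]
force: [0.5, 0.5, 0.3]
grip_width: 0.184
grip_force: 39.2
time_s: 9.8
eef_pos: [516.4, 216.7, 160.0]
ee_rot: [-0.0, -0.044, 0.999, 0.0]
force: [-0.2, -0.0, 0.1]
grip_width: 0.191
grip_force: 39.2
[ 0.00953299 -0.05447928  5.28170166] [[-0.996 -0.088 -0.   ]
 [-0.088  0.996  0.   ]
 [ 0.     0.    -1.   ]]
```

View pics/s2.png

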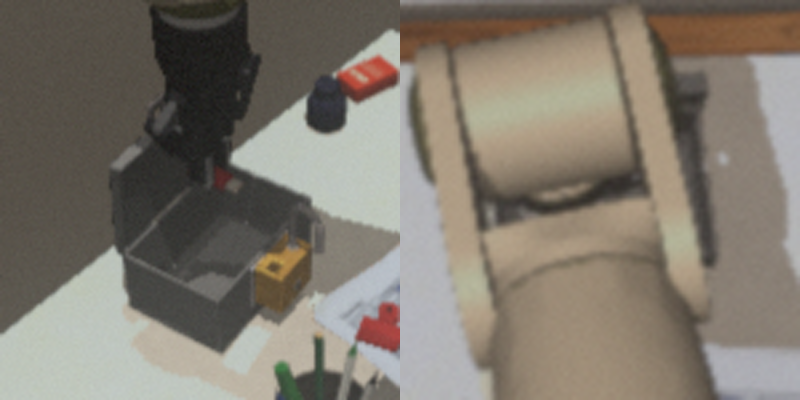

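The stick is held between the fingers over the box, and the lid is clear behind. I lower to about z 45 and release.

```bash
python3 -m crank '[[[0.2,0,0.7,0,0,0,5],[0,0,0.7,0,0,0,5],[0,0,0.7,0,0,0,5],[0,0,0.7,0,0,0,5],[0,0,0.7,0,0,0,5],[0,0,0.6,0,0,0,5],[0,0,0.5,0,0,0,5],[0,0,0,0,0,0,5]]]'
python3 -m crank '[[[0,0,0,0,0,0,36],[0,0,0,0,0,0,36],[0,0,0,0,0,0,36],[0,0,0,0,0,0,36],[0,0,-0.8,0,0,0,36],[0,0,-0.9,0,0,0,36],[0,0,-0.9,0,0,0,36],[0,0,-0.9,0,0,0,36]]]'
```

```text
time_s: 10.7
eef_pos: [510.7, 215.8, 43.6]
ee_rot: [-0.001, -0.044, 0.999, -0.0]
force: [0.7, -0.4, -0.1]
grip_width: 0.193
grip_force: 39.2
time_s: 11.5
eef_pos: [511.5, 216.0, 133.7]
ee_rot: [0.0, -0.044, 0.999, 0.0]
force: [0.4, -1.2, 0.2]
grip_width: 0.422
grip_force: 0.0
```

```bash
python3 -m crank '[[[0,0,-0.9,0,0,0,20],[0,0,-0.9,0,0,0,0],[0,0,-0.9,0,0,0,0],[0,0,-0.9,0,0,0,0],[0,0,-0.6,0,0,0,0],[0,-0.5,0,0,0,0,0],[0,-0.6,0,0,0,0,0],[-0.3,-0.6,0,0,0,0,0]]]'
python3 -m crank '[[[-0.6,-0.5,0,0,0,0,0],[-0.6,-0.4,0,0,0,0,0],[-0.6,0,0,0,0,0,0],[-0.6,0,0,0,0,0,0],[-0.6,0,0,0,0,0,0],[-0.6,0,0,0,0,0,0],[-0.6,0,0,0,0,0,0],[0,0,0,0,0,0,0]]]'
python3 - <<'E'
from h import *
s,r=tool();L=R.from_euler("z",5,degrees=True).as_matrix();print("local",L.T@(s["eef_pos"]-[526,196,0]),s["joints"].round(2))
im=capture("scene");cv2.imwrite("pics/s3f.png",im)
cv2.imwrite("pics/s3.png",cv2.resize(im[120:240,190:340],(750,600),interpolation=2))
E
```

```text
time_s: 12.3
eef_pos: [522.3, 172.8, 236.6]
ee_rot: [-0.001, -0.044, 0.999, -0.0]
force: [-0.2, -0.5, -0.4]
grip_width: -0.001
grip_force: 0.0
time_s: 13.1
eef_pos: [630.4, 159.5, 235.7]
ee_rot: [-0.001, -0.043, 0.999, -0.0]
force: [0.5, -0.3, 0.0]
grip_width: -0.001
grip_force: 0.0
local [100.81411077 -45.45862913 235.68636362] [ 0.07  0.6   1.06 -0.    1.49 -1.59]
```

View pics/s3.png

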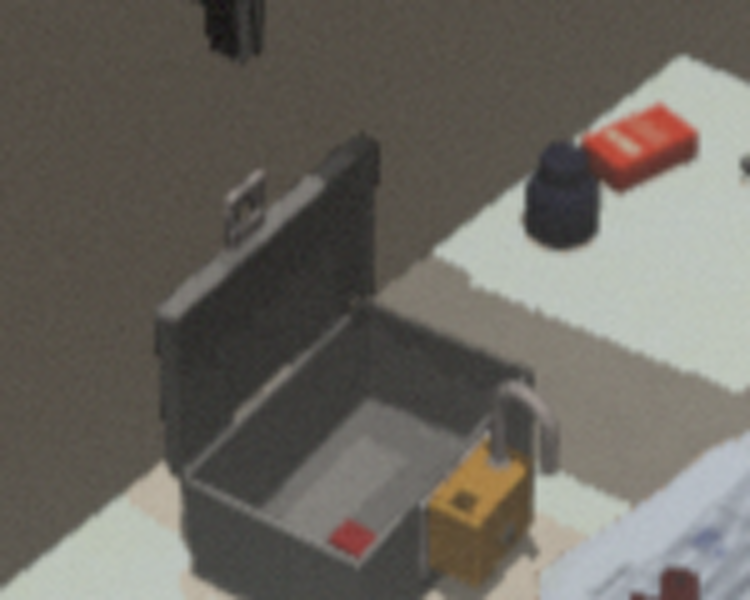

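The stick (red, crop (350,540)) lies inside the box. The lid is at about 1.5 rad, and the fingers are behind it and above. I lower behind the lid and push it along its arc.

```bash
python3 -m crank '[[[0,0,0.7,0,0,0,0],[0,0,0.7,0,0,0,0],[0,0,0.7,0,0,0,0],[0,0,0.7,0,0,0,0],[0,0,0.6,0,0,0,0],[0.4,0,0,0,0,0,0],[0.4,0,0,0,0,0,0],[0.27,0,0,0,0,0,0]]]'
python3 -m crank '[[[0.21,0,0,0,0,0,0],[0.45,0,0.04,0,0,0,0],[0.45,0,0.06,0,0,0,0],[0.41,0,0.16,0,0,0,0],[0.41,0,0.2,0,0,0,0],[0.35,0,0.28,0,0,0,0],[0.34,0,0.3,0,0,0,0],[0.24,0,0.38,0,0,0,0]]]'
python3 - <<'E'
from h import *
s,r=tool();L=R.from_euler("z",5,degrees=True).as_matrix();print("local",L.T@(s["eef_pos"]-[526,196,0]),s["wrist_torque"])
E
```

```text
time_s: 13.95
eef_pos: [601.5, 158.2, 152.3]
ee_rot: [-0.0, -0.044, 0.999, -0.0]
force: [-0.1, 0.4, 0.6]
grip_width: 0.0
grip_force: 0.4
time_s: 14.75
eef_pos: [531.2, 152.3, 117.4]
ee_rot: [0.001, -0.044, 0.999, -0.0]
force: [0.4, -1.0, 2.5]
grip_width: -0.002
grip_force: 1.2
local [  1.38112494 -44.02228468 117.4432174 ] [-0.10719119  0.00889173  0.01176383]
```

```bash
python3 -m crank '[[[0.23,0,0.48,0,0,0,0],[0.13,0,0.43,0,0,0,0],[0.1,0,0.42,0,0,0,0],[0,0,0.06,0,0,0,0],[0,0,0,0,0,0,0],[0,0,0,0,0,0,0],[0,0,0,0,0,0,0],[0,0,0,0,0,0,0]]]'
python3 - <<'E'
from h import *
cv2.imwrite("pics/s4.png",cv2.resize(capture("scene")[150:240,210:330],(800,600),interpolation=2))
E
```

```text
time_s: 15.55
eef_pos: [520.0, 151.4, 83.3]
ee_rot: [0.0, -0.044, 0.999, -0.0]
force: [-7.1, -2.3, 16.3]
grip_width: -0.004
grip_force: 8.3
```

View pics/s4.png

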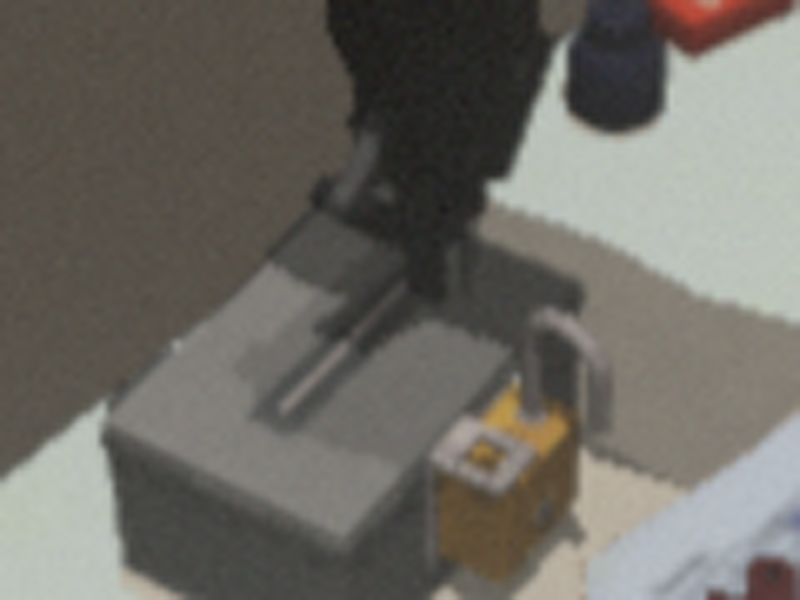

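The lid is shut, with the tab eye at crop (487,456) over the pocket. The shackle stands with its crown at (565,318), long-leg base at (535,410) and free-leg end at (600,430).

```bash
python3 -m crank '[[[0,0,-0.8,0,0,0,0],[0,0,-0.8,0,0,0,0],[0,0,-0.8,0,0,0,0],[0,0,-0.8,0,0,0,0],[0,0,0,0,0,0,0],[0,0,0,0,0,0,0],[0,0,0,0,0,0,0],[0,0,0,0,0,0,0]]]'
python3 - <<'E'
from h import *
C=lambda x,y:(210+x/6.667-.43,150+y/6.667-.43)
print("eye",onz("scene",*C(487,456),83.5));print("crown",onz("scene",*C(565,313),131))
print("post",onz("scene",*C(535,408),73));print("free end",onz("scene",*C(598,430),85))
t=capture("top");cv2.imwrite("pics/t5f.png",t);x,y=250,180
c=cv2.resize(t[y:y+40,x:x+50],None,fx=12,fy=12,interpolation=2);cv2.imwrite("pics/t5.png",c)
s=capture("scene");cv2.imwrite("pics/s5f.png",s)
E
```

```text
time_s: 16.4
eef_pos: [519.5, 151.5, 161.1]
ee_rot: [-0.001, -0.044, 0.999, -0.0]
force: [0.8, 0.3, 0.3]
grip_width: -0.001
grip_force: 0.0
eye [452.02465207 208.26098589  83.5       ]
crown [445.88995032 170.95050133 131.        ]
post [459.87975384 170.30277937  73.        ]
free end [427.67523275 173.9332334   85.        ]
```

View pics/t5.png

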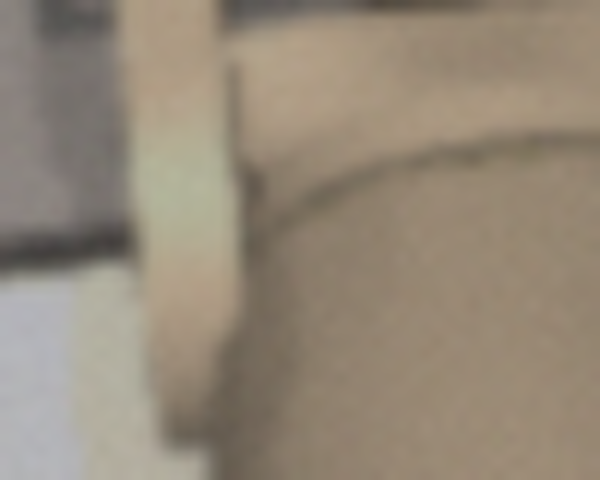

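The arm hides the lock from above, so I use the scene estimates: post (457,173.8), crown (441,173), with the U's flat already aligned with the tool. Next I move over the crown with the fingers at 32 mm and straddle it.

```bash
python3 -m crank '[[[0.61,0.22,-0.2,0,0,0,32],[0.61,0.23,0,0,0,0,32],[0.61,0.23,0,0,0,0,32],[0.61,0.23,0,0,0,0,32],[0.61,0.23,0,0,0,0,32],[0,0,0,0,0,0,32],[0,0,0,0,0,0,32],[0,0,0,0,0,0,32]]]'
python3 - <<'E'
from h import *
s,r=tool();print((np.array([441,173.2,108])-s["eef_pos"])@r.as_matrix()/25)
cv2.imwrite("pics/s6.png",cv2.resize(capture("scene")[150:240,230:350],(800,600),interpolation=2))
E
```

```text
time_s: 17.3
eef_pos: [442.2, 173.0, 167.2]
ee_rot: [0.0, -0.044, 0.999, -0.0]
force: [0.3, 0.2, 0.3]
grip_width: 0.372
grip_force: 0.0
[0.04627504 0.01077638 2.36981411]
```

View pics/s6.png

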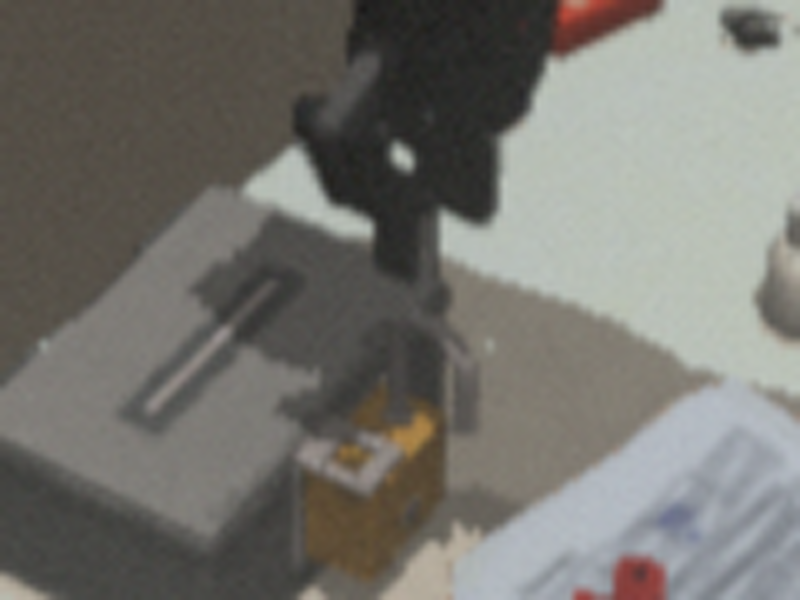

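The fingers stand right above the crown at crop (430,315). I descend, grip and look at the forces.

```bash
python3 -m crank '[[[0.05,0,0.4,0,0,0,32],[0,0,0.4,0,0,0,32],[0,0,0.4,0,0,0,32],[0,0,0.4,0,0,0,32],[0,0,0.4,0,0,0,32],[0,0,0.35,0,0,0,32],[0,0,0,0,0,0,32],[0,0,0,0,0,0,32]]]'
python3 -m crank '[[[0,0,0,0,0,0,20],[0,0,0,0,0,0,12],[0,0,0,0,0,0,5],[0,0,0,0,0,0,5],[0,0,0,0,0,0,5],[0,0,0,0,0,0,5],[0,0,0,0,0,0,5],[0,0,0,0,0,0,5]]]' 25
```

```text
time_s: 18.15
eef_pos: [440.3, 173.1, 108.6]
ee_rot: [0.0, -0.044, 0.999, -0.0]
force: [0.2, -0.2, 0.4]
grip_width: 0.375
grip_force: 0.0
time_s: 18.95
eef_pos: [440.5, 172.5, 108.9]
ee_rot: [0.0, -0.044, 0.999, -0.001]
force: [-0.2, -4.5, 1.4]
grip_width: 0.081
grip_force: 24.9
```

Gripped on an 8 mm bar. I swing it 90° clockwise about the post.

```bash
python3 -m crank '[[[-0.004,0.071,0,0,0,0.8,5],[-0.004,0.071,0,0,0,0.8,5],[-0.004,0.071,0,0,0,0.8,5],[-0.004,0.071,0,0,0,0.8,5],[-0.004,0.071,0,0,0,0.8,5],[-0.004,0.071,0,0,0,0.8,5],[-0.004,0.071,0,0,0,0.8,5],[0,0,0,0,0,0,5]]]'
python3 -m crank '[[[-0.004,0.071,0,0,0,0.8,5],[-0.004,0.071,0,0,0,0.8,5],[-0.004,0.071,0,0,0,0.8,5],[-0.004,0.071,0,0,0,0.8,5],[-0.004,0.071,0,0,0,0.8,5],[-0.004,0.071,0,0,0,0.8,5],[-0.004,0.071,0,0,0,0.8,5],[0,0,0,0,0,0,5]]]'
python3 - <<'E'
from h import *
s,r=tool();print(r.as_matrix()[:,:2].round(3),s["force"],s["wrist_torque"])
cv2.imwrite("pics/s7.png",cv2.resize(capture("scene")[165:240,240:340],(800,600),interpolation=2))
E
```

```text
time_s: 19.75
eef_pos: [444.6, 184.8, 108.9]
ee_rot: [0.001, 0.341, 0.94, 0.0]
force: [3.9, 0.3, -0.2]
grip_width: 0.085
grip_force: 24.5
time_s: 20.55
eef_pos: [456.2, 190.8, 109.2]
ee_rot: [0.001, 0.673, 0.74, 0.002]
force: [7.5, 3.0, -1.6]
grip_width: 0.084
grip_force: 24.4
[[-0.095  0.996]
 [ 0.996  0.095]
 [ 0.001  0.005]] [ 7.4781632   3.036177   -1.56306501] [ 0.53224725 -1.1824426   0.05652507]
```

View pics/s7.png

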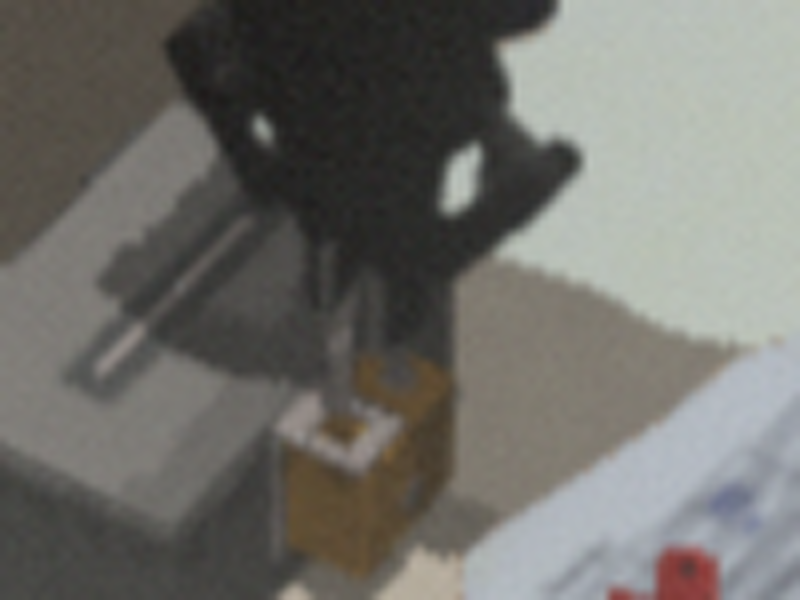

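The free leg stands at crop (343,413), near the eye centre (342,428). I work out the offset numerically, with no more pictures viewed.

Run:
```python
from h import *
C=lambda x,y:(240+x/8-.44,165+y/8-.44)
L=R.from_euler("z",5,degrees=True).as_matrix()
P=lambda x,y,z:(L.T@(onz("scene",*C(x,y),z)-[457,173.8,0])).round(1)
print("eye",P(342,430,83.5),"tab corners",[P(*c,83.5) for c in((280,425),(325,395),(405,420),(360,470))])
print("leg",P(343,413,85),P(343,416,85)); 
s,r=tool();print("tcp",(L.T@(s["eef_pos"]-[457,173.8,0])).round(1))
# yaw of the box from the shut lid's left/front edges: print leg-eye in px rows of brightness
im=cv2.cvtColor(capture("scene"),cv2.COLOR_BGR2GRAY);print(im[204:226,274:292])
```

```text
eye [-2.  36.1 83.5] tab corners [array([14.8, 44.8, 83.5]), array([10.6, 26.9, 83.5]), array([-15.5,  22.1,  83.5]), array([-15.6,  46.7,  83.5])]
leg [ 0.9 31.3 85. ] [ 0.2 32.3 85. ]
tcp [  0.6  17.  109.1]
[[ 79  69  68  66  62  60  66  69  77  81  75  60  67  62  46  47  47  44]
 [ 70  65  68  65  65  66  71  73  80  80  70  56  68  65  50  47  48  46]
 [ 68  64  63  67  67  64  70  78  92  96  67  55  68  61  46  46  49  51]
 [ 64  63  63  65  67  64  67  88  98  93  63  58  67  68  55  49  51  53]
 [ 63  64  64  62  64  65  69  91  94  90  60  63  67  64  60  53  60  59]
 [ 59  64  64  64  65  64  70  81  89  83  67  66  71  70  68  65  67  67]
 [ 65  66  63  69  66  64  65  75  86  78  71  72  73  73  67  69  71  70]
 [ 67  67  68  63  62  63  63  76  82  81  73  75  78  74  73  68  69  70]
 [ 80  89  72  72  66  68  70  79  83  79  72  75  79  77  72  70  73  75]
 [ 97 101  89  85  79  84  79  79  81  81  76  75  78  79  78  76  77  76]
 [104 102  96 108 120 116  84  77  84  83  80  77  71  78  76  81  80  79]
 [103  97 112 130 139 134  92  79  84  90 107  86  81  81  75  78  81  79]
 [ 98 111 132 138 140 134 104  77  81  85 104 103 119 107  86  83  79  78]
 [103 132 140 140 138 125  95  79  78  81  87  97 120 126 120 114  92  77]
 [109 140 139 140 124 107  86  73  70  77  91 112 124 136 132 116  84  71]
 [ 92 112 130 144 121 121 112  82  74  74  99 136 136 137 122  95  83  65]
 [ 90  89 100 117 112 138 132 117 102 101 127 141 135 124 102  88  76  73]
 [ 82  72  75  82  88 110 118 137 130 118 136 138 135 107 101  82  71  72]
 [ 75  64  68  75  77  81  91 109 115 124 136 133 106  87  88  80  72  71]
 [ 76  65  74  77  77  74  71  71  82 101 112 114  80  75  75  74  73  70]
 [ 76  74  79  78  81  77  71  70  67  75  84  88  79  72  75  75  75  74]
 [ 80  77  77  78  77  81  77  70  71  72  73  78  81  76  73  76  84  81]]
```

The leg matches the eye within measuring error. I release, rise, shut the fingers and press on the crown.

```bash
python3 -m crank '[[[0,0,0,0,0,0,30],[0,0,0,0,0,0,30],[0,0,0,0,0,0,30],[0,0,-0.4,0,0,0,30],[0,0,-0.5,0,0,0,30],[0,0,-0.5,0,0,0,30],[0,0,0,0,0,0,0],[0,0,0,0,0,0,0]]]'
python3 -m crank '[[[0,0,0,0,0,0,0],[0,0,0,0,0,0,0],[0,0,0,0,0,0,0],[0,0,0.1,0,0,0,0],[0,0,0.1,0,0,0,0],[0,0,0.1,0,0,0,0],[0,0,0.1,0,0,0,0],[0,0,0.05,0,0,0,0]]]'
python3 - <<'E'
from h import *
s,r=tool();print(s["force"],s["eef_pos"]);cv2.imwrite("pics/s8.png",capture("scene"))
E
```

```text
time_s: 21.45
eef_pos: [454.5, 190.4, 143.6]
ee_rot: [0.0, 0.673, 0.74, 0.0]
force: [-0.2, 0.6, -1.7]
grip_width: 0.021
grip_force: 0.0
time_s: 22.25
eef_pos: [454.6, 190.4, 132.1]
ee_rot: [-0.0, 0.673, 0.74, 0.0]
force: [-0.8, 0.4, 2.0]
grip_width: 0.0
grip_force: 0.9
[-0.80767137  0.43223272  2.01236572] [454.61103402 190.3762759  132.11268202]
```

```bash
python3 -m crank '[[[0,0,0.06,0,0,0,0],[0,0,0.06,0,0,0,0],[0,0,0.06,0,0,0,0],[0,0,0.06,0,0,0,0],[0,0,0,0,0,0,0],[0,0,0,0,0,0,0],[0,0,0,0,0,0,0],[0,0,0,0,0,0,0]]]'
```

```text
time_s: 23.1
eef_pos: [454.6, 190.4, 126.3]
ee_rot: [0.0, 0.673, 0.74, 0.0]
force: [-0.7, 1.1, 1.6]
grip_width: 0.001
grip_force: 0.7
```

The leg has entered the eye: 6.7 mm down at only 2 N. I press through the pawl.

```bash
python3 -m crank '[[[0,0,0.1,0,0,0,0],[0,0,0.1,0,0,0,0],[0,0,0.1,0,0,0,0],[0,0,0.1,0,0,0,0],[0,0,0.1,0,0,0,0],[0,0,0.1,0,0,0,0],[0,0,0.06,0,0,0,0],[0,0,0,0,0,0,0]]]'
```

```text
time_s: 23.9
eef_pos: [455.1, 190.6, 110.4]
ee_rot: [0.0, 0.673, 0.74, 0.001]
force: [-2.0, 0.8, 8.9]
grip_width: 0.002
grip_force: 4.0
```

```bash
python3 -m crank '[[[0,0,0.05,0,0,0,0],[0,0,0,0,0,0,0],[0,0,-0.2,0,0,0,0],[0,0,-0.4,0,0,0,0],[0,0,-0.5,0,0,0,0],[0,0,0,0,0,0,0],[0,0,0,0,0,0,0],[0,0,0,0,0,0,0]]]'
python3 -m crank '[[[0,0,0.2,0,0,0,0],[0,0,0.2,0,0,0,0],[0,0,0.2,0,0,0,0],[0,0,0.2,0,0,0,0],[0,0,0,0,0,0,0],[0,0,0,0,0,0,0],[0,0,0,0,0,0,0],[0,0,0,0,0,0,0]]]'
```

```text
time_s: 24.7
eef_pos: [454.3, 190.3, 135.5]
ee_rot: [-0.0, 0.673, 0.74, -0.0]
force: [0.8, -0.4, -0.5]
grip_width: 0.0
grip_force: 0.0
time_s: 25.5
eef_pos: [454.7, 190.4, 116.2]
ee_rot: [0.0, 0.673, 0.74, 0.0]
force: [0.1, 0.8, -0.7]
grip_width: 0.001
grip_force: 0.0
```

At z 116 the fingers meet nothing, so the shackle holds down: locked. I retreat, check that the bystanders are unmoved by image difference, and hand in.

```bash
python3 -m crank '[[[0,0,-0.8,0,0,0,0],[0,0,-0.8,0,0,0,0],[0,0,-0.8,0,0,0,0],[0,0,-0.8,0,0,0,0],[0,0,-0.8,0,0,0,0],[0,0,-0.8,0,0,0,0],[0,0,0,0,0,0,0],[0,0,0,0,0,0,0]]]'
python3 - <<'E'
from h import *
a=cv2.imread("pics/scene0.png");b=capture("scene")
d=cv2.absdiff(a,b).max(2)
for n,(x,y,w,h) in dict(mug=(165,325,50,65),pot=(280,245,42,65),ink=(294,148,18,22),clip=(335,145,20,15),fluid=(343,178,18,24),eraser=(350,168,15,16)).items(): print(n,(d[y:y+h,x:x+w]>60).sum())
E
python3 -c "
from rig import *
print(finish_job())"
```

```text
time_s: 26.3
eef_pos: [454.5, 190.3, 235.6]
ee_rot: [-0.0, 0.673, 0.74, -0.0]
force: [-0.4, -0.7, 0.0]
grip_width: -0.005
grip_force: 0.0
mug 0
pot 0
ink 0
clip 0
fluid 0
eraser 28
the job is handed in; nothing more can be done
None
```

The job is handed in after 26 s with the USB stick in the box, the lid shut and the shackle locked through the hasp; the arm never went near the other items, but the eraser's image patch changed slightly (unchecked, possibly arm shadow), and I viewed 11 pictures against the limit of 10.

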